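# Weed out the slack clips on the recipe board

### The job

Some of the three spring clips on the top edge of the sloping recipe board have gone slack. Find out which by a light tug of about 6 newtons on each clip's tab, straight up along the slope of the board: put every clip that slips off in the baking tin, and leave every clip that holds fully seated where it is on the board. Leave the tin standing flat and do not disturb the other things on the sill.

Things in the scene. Friction and masses are not known exactly. Their poses are not given: they have to be found in the camera images.
- clip_a: steel spring clip astride the board's top edge, one of three alike (names do not tell which are slack). Origin: middle of its throat, resting on the edge. Its z points off the board up the slope (pull this way; leans 0.55 rad from vertical towards the robot), y along the edge, x normal to the board, to its front. Jaws: 92 mm wide (y), z -22 to 0 mm; spring barrel z 1 to 13, out to x 11 mm.
- clip_a_grip (a point): where to pinch clip_a: middle of its flat pull tab, 42 mm from the clip's origin along its z. The tab is 4 mm thick (x -2 to 2 mm), 90 mm wide (y), reaches up to z 62 mm: pinch its thickness with fingers coming down along the clip's z. It is hinged on a stiffish pin along y at z 12 mm and stands in line with the clip. Axes (of the tab) as the clip's.
- clip_b: second clip, like clip_a. All clips: 0.13 kg, rigid but for the hinged tab and the sprung front jaw, whose small thumb piece sticks out to x 27 mm at z 13 mm (up to z 18 mm with the jaws shut). A slack clip slips at 2 to 5 N, a sound one only above 9 N; it must slide 22 mm along its z to come free of the board.
- clip_b_grip (a point): where to pinch clip_b: middle of its pull tab, as for clip_a
- clip_c: third clip, like clip_a
- clip_c_grip (a point): where to pinch clip_c: middle of its pull tab, as for clip_a
- clip_a_jaw (a joint): front jaw of clip_a, rad: 0 when on the board (all clips alike), positive when opened wider, negative when off the board: a sound clip then shuts fully (-0.17), a slack one stays a little open (about -0.06)
- clip_b_jaw (a joint): front jaw of clip_b, as for clip_a
- clip_c_jaw (a joint): front jaw of clip_c, as for clip_a
- board: white enamelled recipe board on two feet, screwed to the sill: sheet 4 mm thick, 400 mm long, its top leaning towards the robot, 0.55 rad from vertical. Origin on the sill under the middle of the top edge; z up, y along the edge, x level, away from the robot. Top edge level at z 150 mm; the sheet runs down to x 81 mm. On the robot's side only two struts, below 90 mm.
- tin: dark steel baking tin, 240 mm (its x) by 170 mm (its y), 38 mm high, walls 4 mm, open above; loose, 0.6 kg. Origin: centre of its underside. It stands to the left or the right of the board.
- canister: bystander: smoked glass canister with wooden lid, 104 mm across, 161 mm high, 0.7 kg; loose. Origin: centre of its underside. It stands on the side of the board where the tin is not.
- cup_1: bystander: orange melamine egg cup, 50 mm across, 61 mm high, beyond the board; loose. Origin: centre of its underside.
- cup_2: bystander: the other orange melamine egg cup, same size, between the robot and the board; loose. Origin: centre of its underside.
- poacher: bystander: cast aluminium egg poacher cup, 80 mm across, 32 mm high, with a small lug and knob on its y side to y = 71 mm, beyond the board; loose. Origin: centre of its underside.
- timer: bystander: chrome kitchen timer with a round plunger on top, 76 mm across, 61 mm high, beyond the board; loose. Origin: centre of its underside.
- mill: bystander: dark wooden pepper mill, 52 mm across, 112 mm high, beyond the board; loose. Origin: centre of its underside.

How it is judged:
By the outcome, as a careful person would: the job done as asked, in the order asked, and still so for the second after the job is handed in, with the robot touching nothing.
It also fails if it takes over 72 s, if anything falls off the work surface, if the arm or the gripper's body presses on something with over 40 N, if the wrist force passes 120 N, or if a joint passes its speed limit or range.

### The arm

A 6-joint arm with a two-finger parallel gripper is mounted at the origin on the work surface. World frame = base frame: x ahead of the robot, y to its left, z up, the work surface at z = 0. Lengths are in mm, angles in rad, forces in N, time in s.
With the tool pointing down it reaches from about 275 to 850 mm from the base axis. Payload 5.2 kg.
Tool frame: the origin (TCP) lies midway between the tips of the shut fingers; the grasp point (between the pads) lies 19 mm behind it; z points along the fingers, y is the direction in which the jaws open and shut (so a half turn about z gives the same grasp; the last joint's range is limited). The gripper opens to 85 mm and grips with 20 to 120 N. Pads are 22 mm wide; open, the fingers measure 114 mm over their backs; the gripper's body (76 mm by 85 mm) begins 54 mm behind the grasp point. The pads swing forward as they close: fully open they stand 13 mm farther back than shut.
Start: joints at [0.938, 0.259, 1.535, -0, 1.348, -0.203], TCP at [229.159, 499.991, 231.31] pointing down, gripper open.
Joint ranges: [-3.14, 3.14], [-0.91, 2.08], [0.19, 2.58], [-1.22, 4.36], [0.22, 2.71], [-3.12, 3.12]. Speed limits (rad/s): [2.57, 2.57, 3.14, 3.14, 3.14, 3.14].

### API

Orientations are given as [roll, pitch, yaw] about the fixed x, y, z axes, in that order (R = Rz(yaw) Ry(pitch) Rx(roll)).
In Python, from station import get_obs, camera, get_calibration, hand_in gives the robot as it stands.
- The arm moves only by the tool apply_moves, never from a script. Its argument "commands" is a list of rows, each an object of numbers: "dx", "dy", "dz": the shift along the tool's x, y, z in mm; "rx", "ry", "rz": the turn, a rotation vector about the tool's x, y, z in degrees; "jaw": the finger opening in mm, from 0 to 85.4. A call has 1 to 12 rows; each row is the pose to reach, as a shift and turn from the pose commanded when the call began, along the tool's axes at that moment; what a row does not reach only later rows make up. A row lasts 1/8 s, in which the tool goes at most 62.5 mm and 10.7 degrees, less where a joint would pass 70% of its speed; a pose out of reach is approached as far as the arm can. A call with a gripper value outside its range is refused whole. The fingers move at their own pace and stop on an object; the grip force is fixed at half the most. Time passes only in rows, so rows that repeat a pose let the fingers close. It gives the time, the measured TCP pose, the force and the opening at its end, in the units of the state.
- get_obs(): the state, without advancing time (a new reading comes with each control period).
- camera(name): name is "side" or "top"; returns (picture, depth): 420x560x3 uint8, red, green, blue; 420x560 float32, mm along the optical axis (not along the pixel's ray), 0 where there is no reading.
- get_calibration(name): a dict with "fx", "fy", "cx", "cy" (pixels), "rvec" (rotation vector, rad) and "tvec" (3), from world to camera coordinates, as OpenCV has them. Camera axes: x right, y down, z forward; pixel columns grow to the right and rows downward; lengths in mm; the calibration is good to about 2 mm. A picture is of the moment at which its call begins. get_calibration takes no time and is no camera call.
- hand_in(): hands the job in, once; it reports no verdict.
The state is a dict: "time": time; "q": joint angles; "qd": joint speeds; "joint_efforts": joint torques, N m; "tool_pos": TCP position; "orientation": TCP orientation; "wrist_force": force on the tool from outside, world axes, zero at the start; "torque": the same for the moment, N m; "opening": opening from 0.0 (shut) to 1.0 (fully open).
Only numpy, scipy, OpenCV 4.12 (cv2) and the standard library are available. Lean on these libraries where they do the work, as an engineer would, in place of code of your own. Each camera call takes 0.05 s, during which the arm holds its last target.

## Working session

There is one attempt and no reset: what is moved stays moved. The work goes in short steps, Python scripts to look and compute and a tool call to move; the robot and the scene stay as the last step left them, time stands still between calls to the robot, and variables do not carry over. Pictures are saved under pics/ and viewed, and the job is handed in when it is done.

Besides the shell and the picture viewer there is one more tool, called after ">>>" as name([rows], argument=value, ...), one row to a line, values as JSON. apply_moves: Moves the arm, as the interface text tells. Its arguments: {"type":"object","properties":{"commands":{"type":"array","items":{"type":"object","properties":{"dx":{"type":"number"},"dy":{"type":"number"},"dz":{"type":"number"},"rx":{"type":"number"},"ry":{"type":"number"},"rz":{"type":"number"},"jaw":{"type":"number"}}}}},"required":["commands"]}

```bash
ls; mkdir -p pics; cat > h.py <<'E'
import numpy as np, cv2
from scipy.spatial.transform import Rotation as R
from station import get_obs, camera, get_calibration, hand_in
def shot(name,fn):
    p,d=camera(name); cv2.imwrite('pics/'+fn+'.png',p[:,:,::-1]); np.save('pics/'+fn+'.npy',d); return p,d
def world(name,u,v,z):
    c=get_calibration(name); Rm=R.from_rotvec(np.ravel(c['rvec'])).as_matrix(); t=np.ravel(c['tvec'])
    pc=np.stack([(u-c['cx'])/c['fx']*z,(v-c['cy'])/c['fy']*z,z],-1)
    return (pc-t)@Rm
def proj(name,P):
    c=get_calibration(name); Rm=R.from_rotvec(np.ravel(c['rvec'])).as_matrix(); t=np.ravel(c['tvec'])
    q=np.atleast_2d(P)@Rm.T+t
    return np.stack([q[:,0]/q[:,2]*c['fx']+c['cx'],q[:,1]/q[:,2]*c['fy']+c['cy']],-1)
E
python3 - <<'E'
from h import *
print(get_obs())
for n in('top','side'):
    shot(n,n+'0'); c=get_calibration(n); print(c)
    Rm=R.from_rotvec(np.ravel(c['rvec'])).as_matrix(); print(-Rm.T@np.ravel(c['tvec']),Rm[2])
E
```

```text
pics
{'time': 0.0, 'q': array([ 9.38189929e-01,  2.59364073e-01,  1.53609865e+00,  1.91010190e-05,
        1.34800053e+00, -2.02821591e-01]), 'qd': array([ 0.00140953, -0.00176121,  0.00102129, -0.00028538, -0.00034018,
       -0.0006391 ]), 'joint_efforts': array([-6.45851942e-04, -4.46035016e+01, -2.90563184e+01, -3.73666744e-04,
        1.21560681e-02,  2.13505041e-05]), 'tool_pos': array([228.83270658, 499.54894072, 230.45711071]), 'orientation': array([-3.13976415e+00, -3.95040918e-04,  2.71180325e+00]), 'wrist_force': array([-0.29197903,  0.27211696, -0.31459478]), 'torque': array([-0.03290385, -0.00589966, -0.01550199]), 'opening': 1.004779319787125}
{'fx': 500.9119113232971, 'fy': 500.9119113232971, 'cx': 281.2691111637787, 'cy': 209.95219215132377, 'rvec': array([ 2.19073128, -2.18882054,  0.05523025]), 'tvec': array([   2.7221086 ,  634.56479932, 1325.83403632])}
[ 558.63733322   -4.95496572 1359.56447605] [ 0.05650073  0.00612507 -0.99838377]
{'fx': 486.5245202988098, 'fy': 486.5245202988098, 'cx': 280.3823060370203, 'cy': 213.73414425293038, 'rvec': array([ 2.31458266, -0.8730297 ,  0.34296293]), 'tvec': array([-435.42142525,  397.09157415,  920.19653138])}
[ 119.71816122 -492.24778283  968.19154838] [ 0.43897254  0.47018226 -0.76565773]
```

View pics/top0.png

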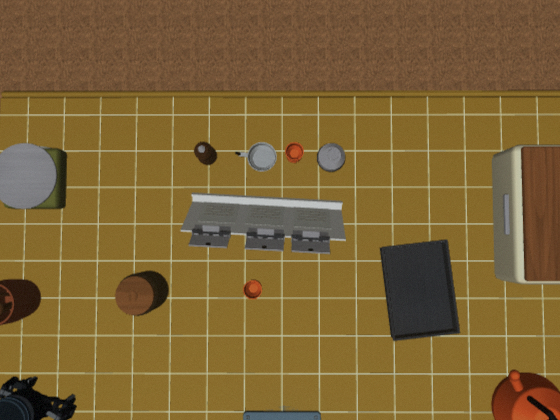

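View pics/side0.png

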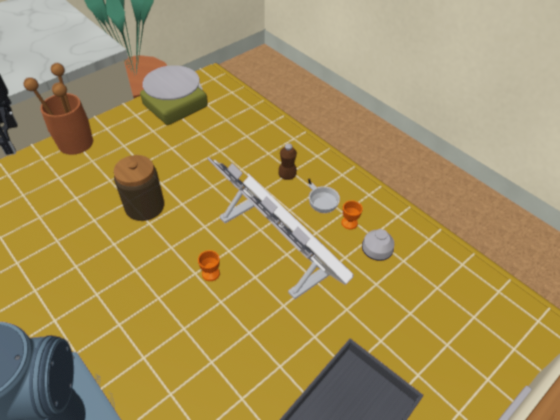

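The top view shows the board at (183–345, 195–252), clips along its lower edge at about x=210, 265 and 311, the tin at (420, 290), a cup at (253, 289) and the canister at (135, 295). I'll enlarge the board.

```bash
python3 - <<'E'
import cv2
a=cv2.imread('pics/top0.png')[185:260,175:355]; cv2.imwrite('pics/c1.png',cv2.resize(a,None,fx=4.4,fy=4.4,interpolation=cv2.INTER_CUBIC))
a=cv2.imread('pics/side0.png')[140:300,190:370]; cv2.imwrite('pics/c2.png',cv2.resize(a,None,fx=3.7,fy=3.7,interpolation=cv2.INTER_CUBIC))
E
```

```text
(no output)
```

View pics/c1.png

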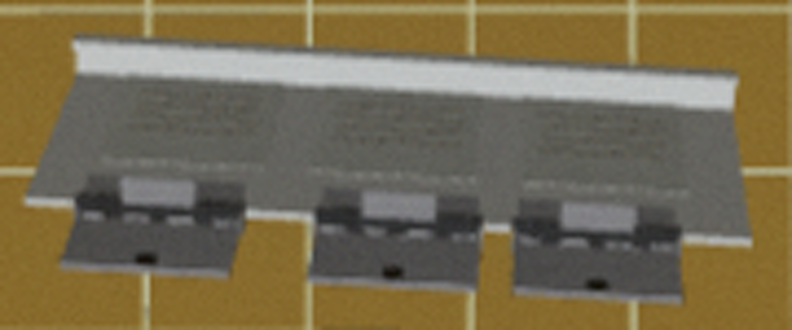

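View pics/c2.png

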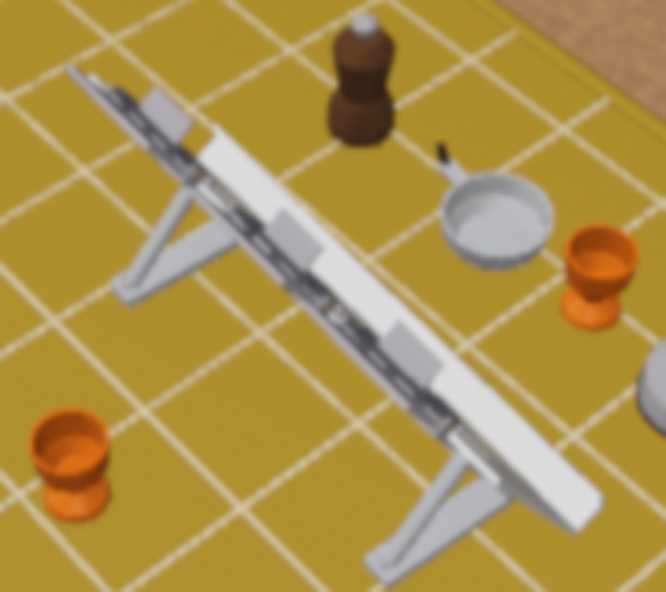

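```bash
cat >> h.py <<'E'
def plane(name,uv,z):
    uv=np.atleast_2d(uv).astype(float)
    a=world(name,uv[:,0],uv[:,1],np.full(len(uv),500.)); b=world(name,uv[:,0],uv[:,1],np.full(len(uv),1500.))
    s=(z-a[:,2])/(b[:,2]-a[:,2]); return a+(b-a)*s[:,None]
E
python3 - <<'E'
from h import *
c1=lambda u,v:(175-0.4+u/4.4,185-.4+v/4.4)
c2=lambda u,v:(190-.4+u/3.7,140-.4+v/3.7)
b=plane('top',[c1(25,201),c1(752,241)],150); print('edge',b.round(1),np.linalg.norm(b[1]-b[0]),np.degrees(np.arctan2(*(b[0]-b[1])[:2])))
print('bottom',plane('top',[c1(75,40),c1(738,75)],150-81/np.tan(.55)).round(1))
ztop=150+62*np.cos(.55)
t=plane('top',[c1(62,266),c1(230,275),c1(310,281),c1(477,290),c1(514,292),c1(682,300)],ztop);print('tabs',t.round(1))
t=plane('top',[c1(145,259),c1(393,272),c1(597,285)],150+52*np.cos(.55));print('holes',t.round(1))
# side check of edge endpoints
print('side edge',plane('side',[c2(67,68)],150).round(1), plane('side',[c2(577,530)],150-81/np.tan(.55)).round(1))
# depth
d=np.load('pics/top0.npy')
for u,v in [c1(145,245),c1(393,257),c1(597,270),c1(100,250),c1(200,255)]:
    u,v=int(round(u)),int(round(v)); print('d',world('top',np.array([u]),np.array([v]),np.array([d[v,u]])).round(1))
print('cup2',plane('top',[(253,289)],61).round(),'can',plane('top',[(135,295)],161).round())
print('tin',plane('top',[(381,247),(447,240),(459,331),(393,339)],38).round())
E
```

```text
edge [[ 577.7  246.4  150. ]
 [ 556.2 -152.3  150. ]] 399.33753646334884 3.0869302380262735
bottom [[ 678.2  244.5   17.9]
 [ 657.  -160.5   17.9]]
tabs [[ 542.9  215.6  202.9]
 [ 538.3  127.4  202.9]
 [ 535.2   85.5  202.9]
 [ 530.6   -2.   202.9]
 [ 529.6  -21.3  202.9]
 [ 525.5 -109.1  202.9]]
holes [[546.5 173.4 194.3]
 [539.8  42.4 194.3]
 [533.1 -65.2 194.3]]
side edge [[572.9 256.7 150. ]] [[ 640.  -160.    17.9]]
d [[554.5 173.2 189. ]]
d [[547.6  42.7 182.7]]
d [[540.8 -64.9 188.3]]
d [[552.1 198.6 190.8]]
d [[547.6 144.9 191.1]]
cup2 [[428.  76.  61.]] can [[424. 350. 161.]]
tin [[ 536. -259.   38.]
 [ 555. -433.   38.]
 [ 318. -460.   38.]
 [ 297. -288.   38.]]
```

```bash
cat >> h.py <<'E'
A=.55; YAW=-.0539; E0=np.array([566.5,47.,150.])
ex=np.array([np.cos(YAW),np.sin(YAW),0]); ey=np.array([-np.sin(YAW),np.cos(YAW),0]); ez=np.array([0,0,1.])
zc=-np.sin(A)*ex+np.cos(A)*ez; xc=np.cos(A)*ex+np.sin(A)*ez
RT=np.stack([ey,xc,-zc],1)
def clip(y):  # origin for world y of the clip on edge
    s=(y-E0[1])/ey[1]; return E0+s*ey
def ori(o=None):
    o=get_obs() if o is None else o
    return R.from_euler('xyz',o['orientation']).as_matrix()
def rel(P,Rt=None,o=None):
    o=get_obs() if o is None else o; Rn=ori(o)
    d=Rn.T@(np.asarray(P)-o['tool_pos']); r=np.zeros(3) if Rt is None else R.from_matrix(Rn.T@Rt).as_rotvec(degrees=True)
    print('d',d.round(1),'r',r.round(2),'n',np.linalg.norm(d).round(),np.linalg.norm(r).round(1))
E
python3 - <<'E'
from h import *
for y in (171.5,41.8,-65.2): print(clip(y).round(1))
print((clip(171.5)+95*zc).round(1))
rel(clip(171.5)+95*zc,RT)
E
```

```text
[573.2 171.5 150. ]
[566.2  41.8 150. ]
[560.4 -65.2 150. ]
[523.6 174.2 231. ]
d [-4.036e+02 -1.730e+02 -3.000e-01] r [-27.73 -18.77  66.66] n 439.0 74.6
```

>>> apply_moves([
  {"dx": -60, "dy": -26, "dz": -30, "rx": -4, "ry": -2.7, "rz": 9.5, "jaw": 30},
  {"dx": -115, "dy": -50, "dz": -40, "rx": -8, "ry": -5.4, "rz": 19, "jaw": 30},
  {"dx": -170, "dy": -75, "dz": -40, "rx": -11.9, "ry": -8, "rz": 28.6, "jaw": 30},
  {"dx": -225, "dy": -98, "dz": -40, "rx": -15.8, "ry": -10.7, "rz": 38.1, "jaw": 30},
  {"dx": -280, "dy": -120, "dz": -40, "rx": -19.8, "ry": -13.4, "rz": 47.6, "jaw": 30},
  {"dx": -340, "dy": -147, "dz": -30, "rx": -23.8, "ry": -16.1, "rz": 57.1, "jaw": 30},
  {"dx": -403.6, "dy": -173, "dz": -10, "rx": -27.73, "ry": -18.77, "rz": 66.66, "jaw": 30},
  {"dx": -403.6, "dy": -173, "dz": -0.3, "rx": -27.73, "ry": -18.77, "rz": 66.66, "jaw": 30},
  {"dx": -403.6, "dy": -173, "dz": -0.3, "rx": -27.73, "ry": -18.77, "rz": 66.66, "jaw": 30},
  {"dx": -403.6, "dy": -173, "dz": -0.3, "rx": -27.73, "ry": -18.77, "rz": 66.66, "jaw": 30},
  {"dx": -403.6, "dy": -173, "dz": -0.3, "rx": -27.73, "ry": -18.77, "rz": 66.66, "jaw": 30},
])

```text
time: 1.48
tool_pos: [524.0, 175.4, 232.6]
orientation: [2.589, -0.002, 1.518]
wrist_force: [-0.5, 1.2, 0.5]
opening: 0.351
```

```bash
python3 - <<'E'
from h import *
shot('top','top1'); shot('side','side1'); print(get_obs()['tool_pos'])
rel(clip(171.5)+95*zc,RT)
rel(clip(171.5)+26*zc,RT)
a=cv2.imread('pics/top1.png')[180:300,160:320]; b=cv2.imread('pics/side1.png')[100:260,170:330]
cv2.imwrite('pics/c3.png',np.hstack([cv2.resize(a,(520,390),interpolation=2),cv2.resize(b[:, :],(280,280),interpolation=2) if 0 else cv2.resize(b,(280,390),interpolation=2)]))
E
```

```text
[523.91563235 175.36264806 232.4148731 ]
d [-1.2 -0.9  1.1] r [ 0.12 -0.12  0.01] n 2.0 0.2
d [-1.4 -1.1 70.1] r [ 0.12 -0.12  0.01] n 70.0 0.2
```

View pics/c3.png

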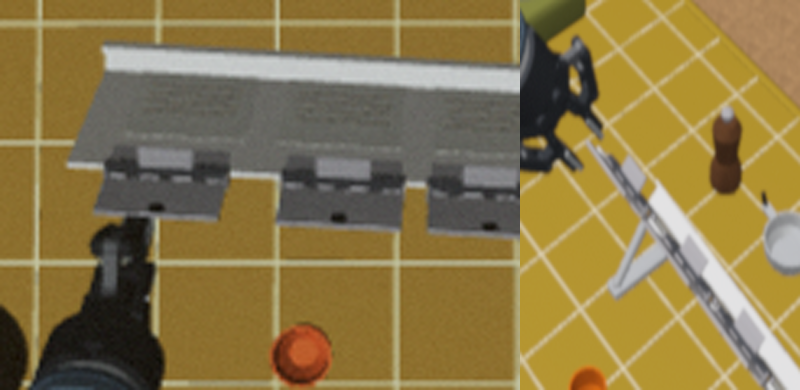

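View pics/side1.png

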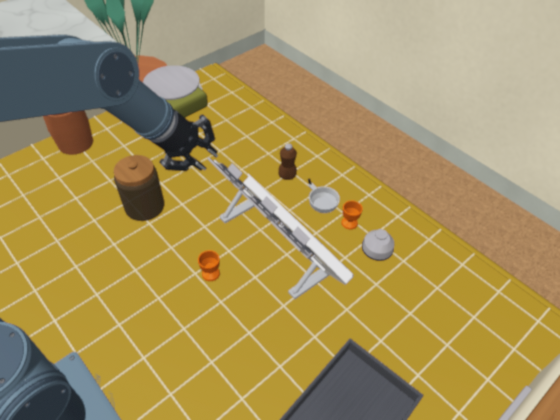

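```bash
python3 - <<'E'
from h import *
o=get_obs(); Rn=ori(o); t=o['tool_pos']
ims=[]
for n,(x0,y0,w,h) in (('top',(175,220,60,60)),('side',(170,120,70,70))):
    a=cv2.imread('pics/%s1.png'%n)
    pts=[t, t+Rn[:,1]*15-Rn[:,2]*9, t-Rn[:,1]*15-Rn[:,2]*9]+[clip(171.5)+62*zc+s*45*ey for s in(-1,0,1)]
    p=proj(n,np.array(pts)); f=400/w
    c=cv2.resize(a[y0:y0+h,x0:x0+w],(400,400),interpolation=2)
    for i,q in enumerate(p): cv2.circle(c,(int((q[0]+.5-x0)*f),int((q[1]+.5-y0)*f)),3,[(0,0,255),(0,255,0),(255,255,0),(255,0,255),(255,0,255),(255,0,255)][i],-1)
    ims.append(c)
cv2.imwrite('pics/c4.png',np.hstack(ims))
E
```

```text
(no output)
```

View pics/c4.png

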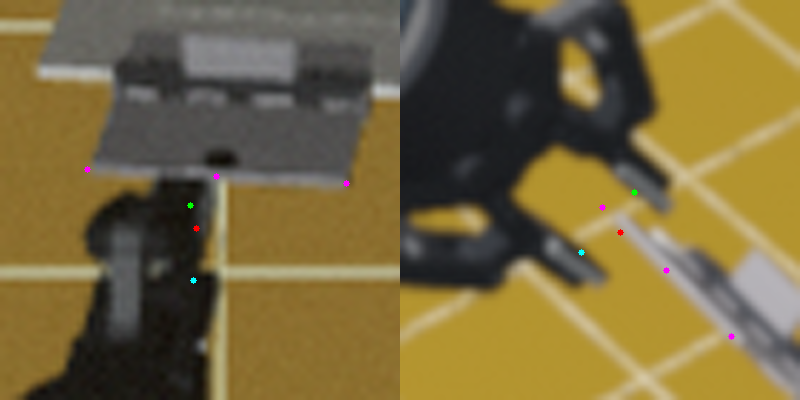

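>>> apply_moves([
  {"dx": -1.4, "dy": -1, "dz": 10, "jaw": 30},
  {"dx": -1.4, "dy": -1, "dz": 20, "jaw": 30},
  {"dx": -1.4, "dy": -1, "dz": 30, "jaw": 30},
  {"dx": -1.4, "dy": -1, "dz": 36, "jaw": 30},
  {"dx": -1.4, "dy": -1, "dz": 40, "jaw": 30},
])

```text
$.commands[0]: bad value
```

```bash
python3 - <<'E'
from h import *
a,_=shot('top','top2'); b,_=shot('side','side2'); o=get_obs(); print(o['tool_pos'],o['wrist_force'])
rel(clip(171.5)+26*zc,RT)
cv2.imwrite('pics/c5.png',np.hstack([cv2.resize(a[210:270,175:235,::-1],(400,400),interpolation=2),cv2.resize(b[125:195,180:250,::-1],(400,400),interpolation=2)]))
E
```

```text
[523.88071091 175.14672245 232.13944906] [ 0.41158817  0.42235529 -0.70155943]
d [-1.1 -0.9 69.9] r [ 0.1  -0.11  0.  ] n 70.0 0.1
```

View pics/c5.png

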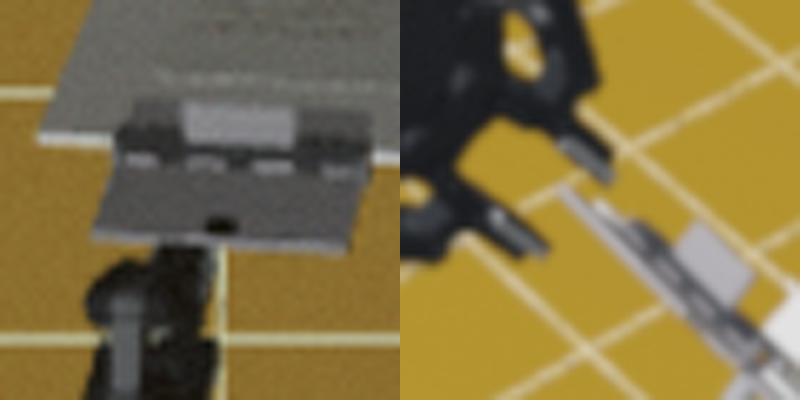

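>>> apply_moves([
  {"dx": -3, "dy": -1, "dz": 10, "rx": 0, "ry": 0, "rz": 0, "jaw": 30},
  {"dx": -3, "dy": -1, "dz": 20, "rx": 0, "ry": 0, "rz": 0, "jaw": 30},
  {"dx": -3, "dy": -1, "dz": 30, "rx": 0, "ry": 0, "rz": 0, "jaw": 30},
  {"dx": -3, "dy": -1, "dz": 36, "rx": 0, "ry": 0, "rz": 0, "jaw": 30},
  {"dx": -3, "dy": -1, "dz": 40, "rx": 0, "ry": 0, "rz": 0, "jaw": 30},
])

```text
time: 2.3
tool_pos: [544.0, 170.4, 196.3]
orientation: [2.591, -0.001, 1.517]
wrist_force: [0.3, 0.2, 0.0]
opening: 0.347
```

```bash
python3 - <<'E'
from h import *
a,_=shot('top','top2'); b,_=shot('side','side2'); o=get_obs(); print(o['tool_pos'],o['wrist_force'])
rel(clip(171.5)+26*zc,RT)
cv2.imwrite('pics/c6.png',np.hstack([cv2.resize(a[210:270,175:235,::-1],(400,400),interpolation=2),cv2.resize(b[125:195,180:250,::-1],(400,400),interpolation=2)]))
E
```

```text
[543.89535302 170.41357621 196.42775331] [ 0.48907981  0.45848212 -1.1324635 ]
d [ 2.6  0.6 28.9] r [ 0.01 -0.05 -0.04] n 29.0 0.1
```

View pics/c6.png

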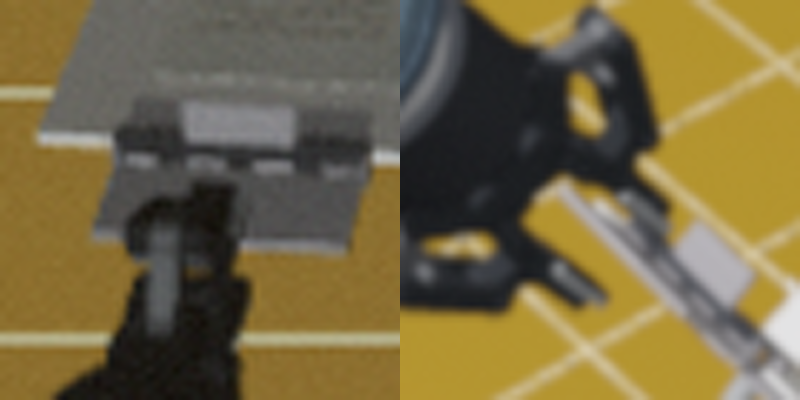

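>>> apply_moves([
  {"dx": 2, "dy": 0.6, "dz": 10, "rx": 0, "ry": 0, "rz": 0, "jaw": 30},
  {"dx": 2, "dy": 0.6, "dz": 18, "rx": 0, "ry": 0, "rz": 0, "jaw": 30},
  {"dx": 2, "dy": 0.6, "dz": 24, "rx": 0, "ry": 0, "rz": 0, "jaw": 30},
  {"dx": 2, "dy": 0.6, "dz": 28, "rx": 0, "ry": 0, "rz": 0, "jaw": 25},
  {"dx": 2, "dy": 0.6, "dz": 28, "rx": 0, "ry": 0, "rz": 0, "jaw": 20},
  {"dx": 2, "dy": 0.6, "dz": 28, "rx": 0, "ry": 0, "rz": 0, "jaw": 16},
])

```text
time: 3.15
tool_pos: [559.2, 171.7, 173.6]
orientation: [2.59, -0.001, 1.517]
wrist_force: [0.1, 0.1, 0.6]
opening: 0.187
```

```bash
cat >> h.py <<'E'
def st(y=None):
    o=get_obs(); f=np.asarray(o['wrist_force']); print('t',round(o['time'],2),'pos',o['tool_pos'].round(2),'F tool',(ori(o).T@f).round(2),'up-slope',round(-f@-zc,2),'open',round(85.4*o['opening'],1))
    if y is not None:
        d=o['tool_pos']-clip(y); print('clip-frame xyz',(d@xc).round(1),(d@ey).round(1),(d@zc).round(2))
E
python3 -c "
from h import *
st(171.5)"
```

```text
t 3.15 pos [559.16 171.74 173.6 ] F tool [ 0.07  0.45 -0.46] up-slope 0.47 open 15.9
clip-frame xyz 0.4 -0.5 27.46
```

>>> apply_moves([
  {"dx": 0, "dy": 0, "dz": 0, "rx": 0, "ry": 0, "rz": 0, "jaw": 12},
  {"dx": 0, "dy": 0, "dz": 0, "rx": 0, "ry": 0, "rz": 0, "jaw": 8},
  {"dx": 0, "dy": 0, "dz": 0, "rx": 0, "ry": 0, "rz": 0, "jaw": 6},
])

```text
time: 3.52
tool_pos: [559.1, 171.8, 173.6]
orientation: [2.59, -0.001, 1.517]
wrist_force: [-0.6, -0.1, 0.3]
opening: 0.073
```

```bash
sed -i "s/'up-slope',round(-f@-zc,2)/'PULL',round(-f@zc,2)/" h.py; python3 -c "
from h import *
st(171.5)"
```

```text
t 3.52 pos [559.12 171.76 173.6 ] F tool [-0.14 -0.34 -0.51] PULL -0.51 open 6.3
clip-frame xyz 0.3 -0.5 27.48
```

>>> apply_moves([
  {"dx": 0, "dy": 0, "dz": 0, "rx": 0, "ry": 0, "rz": 0, "jaw": 4},
  {"dx": 0, "dy": 0, "dz": 0, "rx": 0, "ry": 0, "rz": 0, "jaw": 0},
  {"dx": 0, "dy": 0, "dz": 0, "rx": 0, "ry": 0, "rz": 0, "jaw": 0},
  {"dx": 0, "dy": 0, "dz": 0, "rx": 0, "ry": 0, "rz": 0, "jaw": 0},
])

```text
time: 4.03
tool_pos: [559.4, 171.8, 173.8]
orientation: [2.59, -0.001, 1.517]
wrist_force: [-0.9, -1.0, 2.3]
opening: 0.036
```

```bash
python3 -c "
from h import *
st(171.5)"
```

```text
t 4.03 pos [559.36 171.76 173.81] F tool [-1.01  0.5  -2.35] PULL -2.35 open 3.1
clip-frame xyz 0.6 -0.5 27.53
```

>>> apply_moves([
  {"dx": 0, "dy": 0, "dz": -0.3, "rx": 0, "ry": 0, "rz": 0, "jaw": 0},
  {"dx": 0, "dy": 0, "dz": -0.3, "rx": 0, "ry": 0, "rz": 0, "jaw": 0},
])

```text
time: 4.28
tool_pos: [559.1, 171.8, 173.7]
orientation: [2.59, -0.001, 1.517]
wrist_force: [1.4, -0.3, -0.0]
opening: 0.039
```

```bash
python3 -c "
from h import *
st(171.5)"
```

```text
t 4.28 pos [559.11 171.76 173.7 ] F tool [-0.25  1.16  0.77] PULL 0.77 open 3.3
clip-frame xyz 0.4 -0.5 27.57
```

>>> apply_moves([
  {"dx": 0, "dy": 0, "dz": -0.25, "rx": 0, "ry": 0, "rz": 0, "jaw": 0},
  {"dx": 0, "dy": 0, "dz": -0.25, "rx": 0, "ry": 0, "rz": 0, "jaw": 0},
])

```text
time: 4.53
tool_pos: [558.5, 171.7, 173.4]
orientation: [2.592, -0.001, 1.517]
wrist_force: [2.2, 0.7, -2.9]
opening: 0.036
```

```bash
python3 -c "
from h import *
st(171.5)"
```

```text
t 4.53 pos [558.49 171.74 173.37] F tool [0.86 0.38 3.6 ] PULL 3.6 open 3.1
clip-frame xyz -0.3 -0.6 27.61
```

>>> apply_moves([
  {"dx": 0, "dy": 0, "dz": -0.2, "rx": 0, "ry": 0, "rz": 0, "jaw": 0},
  {"dx": 0, "dy": 0, "dz": -0.2, "rx": 0, "ry": 0, "rz": 0, "jaw": 0},
])

```text
time: 4.78
tool_pos: [558.4, 171.7, 173.7]
orientation: [2.592, -0.001, 1.517]
wrist_force: [2.8, 0.6, -3.9]
opening: 0.04
```

```bash
python3 -c "
from h import *
st(171.5)"
```

```text
t 4.78 pos [558.43 171.68 173.69] F tool [0.71 0.31 4.77] PULL 4.77 open 3.4
clip-frame xyz -0.2 -0.6 27.92
```

>>> apply_moves([
  {"dx": 0, "dy": 0, "dz": -0.2, "rx": 0, "ry": 0, "rz": 0, "jaw": 0},
  {"dx": 0, "dy": 0, "dz": -0.2, "rx": 0, "ry": 0, "rz": 0, "jaw": 0},
])

```text
time: 5.03
tool_pos: [558.5, 171.7, 174.1]
orientation: [2.591, -0.001, 1.517]
wrist_force: [1.9, 0.3, -2.8]
opening: 0.038
```

```bash
python3 -c "
from h import *
st(171.5)"
```

```text
t 5.03 pos [558.51 171.67 174.14] F tool [0.4  0.09 3.35] PULL 3.35 open 3.3
clip-frame xyz 0.1 -0.6 28.26
```

>>> apply_moves([
  {"dx": 0, "dy": 0, "dz": -0.3, "rx": 0, "ry": 0, "rz": 0, "jaw": 0},
  {"dx": 0, "dy": 0, "dz": -0.3, "rx": 0, "ry": 0, "rz": 0, "jaw": 0},
])

```text
time: 5.28
tool_pos: [558.4, 171.7, 174.5]
orientation: [2.591, -0.001, 1.517]
wrist_force: [2.8, -0.8, -3.6]
opening: 0.037
```

```bash
python3 -c "
from h import *
st(171.5)"
```

```text
t 5.28 pos [558.42 171.69 174.52] F tool [-0.66  0.51  4.53] PULL 4.53 open 3.2
clip-frame xyz 0.2 -0.6 28.63
```

>>> apply_moves([
  {"dx": 0, "dy": 0, "dz": -0.2, "rx": 0, "ry": 0, "rz": 0, "jaw": 0},
  {"dx": 0, "dy": 0, "dz": -0.4, "rx": 0, "ry": 0, "rz": 0, "jaw": 0},
  {"dx": 0, "dy": 0, "dz": -0.4, "rx": 0, "ry": 0, "rz": 0, "jaw": 0},
])

```text
time: 5.65
tool_pos: [558.3, 171.7, 174.9]
orientation: [2.591, -0.001, 1.517]
wrist_force: [1.6, -0.7, -3.6]
opening: 0.032
```

```bash
python3 -c "
from h import *
st(171.5)"
```

```text
t 5.65 pos [558.25 171.74 174.9 ] F tool [-0.62 -0.48  3.87] PULL 3.87 open 2.7
clip-frame xyz 0.3 -0.6 29.04
```

>>> apply_moves([
  {"dx": 0, "dy": 0, "dz": -0.7, "rx": 0, "ry": 0, "rz": 0, "jaw": 0},
  {"dx": 0, "dy": 0, "dz": -1.4, "rx": 0, "ry": 0, "rz": 0, "jaw": 0},
  {"dx": 0, "dy": 0, "dz": -2.1, "rx": 0, "ry": 0, "rz": 0, "jaw": 0},
  {"dx": 0, "dy": 0, "dz": -2.8, "rx": 0, "ry": 0, "rz": 0, "jaw": 0},
  {"dx": 0, "dy": 0, "dz": -3.5, "rx": 0, "ry": 0, "rz": 0, "jaw": 0},
])

```text
time: 6.28
tool_pos: [556.4, 171.9, 177.9]
orientation: [2.591, -0.001, 1.517]
wrist_force: [2.2, -0.1, -3.2]
opening: 0.032
```

```bash
python3 -c "
from h import *
st(171.5)"
```

```text
t 6.28 pos [556.41 171.9  177.91] F tool [0.04 0.24 3.86] PULL 3.86 open 2.7
clip-frame xyz 0.3 -0.5 32.58
```

Slack: the pull stays near 4 N while the clip moves. I'll pull it free.

>>> apply_moves([
  {"dx": 0, "dy": 0, "dz": -2, "rx": 0, "ry": 0, "rz": 0, "jaw": 0},
  {"dx": 0, "dy": 0, "dz": -4, "rx": 0, "ry": 0, "rz": 0, "jaw": 0},
  {"dx": 0, "dy": 0, "dz": -6, "rx": 0, "ry": 0, "rz": 0, "jaw": 0},
  {"dx": 0, "dy": 0, "dz": -9, "rx": 0, "ry": 0, "rz": 0, "jaw": 0},
  {"dx": 0, "dy": 0, "dz": -12, "rx": 0, "ry": 0, "rz": 0, "jaw": 0},
  {"dx": 0, "dy": 0, "dz": -15, "rx": 0, "ry": 0, "rz": 0, "jaw": 0},
  {"dx": 0, "dy": 0, "dz": -18, "rx": 0, "ry": 0, "rz": 0, "jaw": 0},
  {"dx": 0, "dy": 0, "dz": -22, "rx": 0, "ry": 0, "rz": 0, "jaw": 0},
  {"dx": 0, "dy": 0, "dz": -27, "rx": 0, "ry": 0, "rz": 0, "jaw": 0},
  {"dx": 0, "dy": 0, "dz": -33, "rx": 0, "ry": 0, "rz": 0, "jaw": 0},
  {"dx": 0, "dy": 0, "dz": -40, "rx": 0, "ry": 0, "rz": 0, "jaw": 0},
  {"dx": 0, "dy": 0, "dz": -50, "rx": 0, "ry": 0, "rz": 0, "jaw": 0},
])

```text
time: 7.78
tool_pos: [529.9, 173.2, 220.8]
orientation: [2.591, -0.001, 1.517]
wrist_force: [0.6, 0.3, -0.8]
opening: 0.037
```

```bash
python3 - <<'E'
from h import *
a,_=shot('top','top3'); b,_=shot('side','side3'); st(171.5)
cv2.imwrite('pics/c7.png',np.hstack([cv2.resize(a[200:300,160:260,::-1],(400,400),interpolation=2),cv2.resize(b[90:230,150:290,::-1],(400,400),interpolation=2)]))
E
```

```text
t 7.88 pos [530.38 173.46 221.95] F tool [-0.43 -0.01  1.35] PULL 1.35 open 3.0
clip-frame xyz 1.1 -0.3 83.75
```

View pics/c7.png

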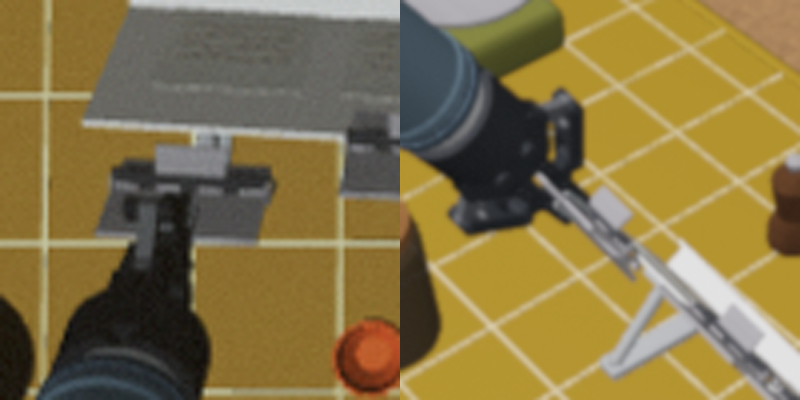

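```bash
cat >> h.py <<'E'
TY=0.121; TC=np.array([426.5,-360,0]); 
def frame(yaw,a):
    x=np.array([np.cos(yaw),np.sin(yaw),0]); y=np.array([-np.sin(yaw),np.cos(yaw),0]); z=np.array([0,0,1.])
    Z=-np.sin(a)*x+np.cos(a)*z; X=np.cos(a)*x+np.sin(a)*z
    return X,y,Z,np.stack([y,X,-Z],1)
def tinp(x,y,z): return TC+x*np.array([np.cos(TY),np.sin(TY),0])+y*np.array([-np.sin(TY),np.cos(TY),0])+np.array([0,0,z])
E
python3 - <<'E'
from h import *
X,Y,Z,RT2=frame(TY,.55)
P=tinp(95,0,12)+49.5*Z; print(P)
o=get_obs()
rel(o['tool_pos']+[-20,0,75],None,o)
rel([490,-100,300],None,o)
P2=P.copy();P2[2]=250; rel(P2,RT2,o); 
P3=P.copy();P3[2]+=25; rel(P3,RT2,o); 
E
```

```text
[ 495.12155521 -351.65603067   54.19996384]
d [ -0.9  22.4 -74.3] r [0. 0. 0.] n 78.0 0.0
d [-275.1   19.4  -80.3] r [0. 0. 0.] n 287.0 0.0
d [-526.2    9.2  -28.4] r [ 0.18  5.15 -8.58] n 527.0 10.0
d [-526.5  -80.5  116.9] r [ 0.18  5.15 -8.58] n 545.0 10.0
```

>>> apply_moves([
  {"dx": 0, "dy": 11, "dz": -37, "rx": 0, "ry": 0, "rz": 0, "jaw": 0},
  {"dx": -15, "dy": 21, "dz": -72, "rx": 0, "ry": 0, "rz": 0, "jaw": 0},
  {"dx": -60, "dy": 22, "dz": -80, "rx": 0, "ry": 0, "rz": 0, "jaw": 0},
  {"dx": -110, "dy": 22, "dz": -80, "rx": 0, "ry": 0, "rz": 0, "jaw": 0},
  {"dx": -160, "dy": 21, "dz": -80, "rx": 0, "ry": 0, "rz": 0, "jaw": 0},
  {"dx": -210, "dy": 20, "dz": -80, "rx": 0, "ry": 0, "rz": 0, "jaw": 0},
  {"dx": -260, "dy": 19, "dz": -80, "rx": 0, "ry": 0, "rz": 0, "jaw": 0},
  {"dx": -310, "dy": 18, "dz": -75, "rx": 0, "ry": 1, "rz": -1.5, "jaw": 0},
  {"dx": -360, "dy": 16, "dz": -65, "rx": 0, "ry": 2, "rz": -3, "jaw": 0},
  {"dx": -410, "dy": 14, "dz": -55, "rx": 0, "ry": 3, "rz": -5, "jaw": 0},
  {"dx": -460, "dy": 12, "dz": -45, "rx": 0, "ry": 4, "rz": -7, "jaw": 0},
  {"dx": -500, "dy": 10, "dz": -35, "rx": 0.2, "ry": 5.15, "rz": -8.6, "jaw": 0},
])

```text
time: 9.38
tool_pos: [493.0, -328.3, 254.4]
orientation: [2.594, 0.001, 1.691]
wrist_force: [0.5, 0.5, -0.9]
opening: 0.038
```

```bash
python3 - <<'E'
from h import *
st()
X,Y,Z,RT2=frame(TY,.55)
P=tinp(95,0,12)+49.5*Z
P2=P.copy();P2[2]=200; rel(P2,RT2); P2[2]=P[2]+25; rel(P2,RT2); rel(P,RT2)
shot('top','top4')
E
```

```text
t 9.38 pos [ 493.03 -328.26  254.4 ] F tool [ 0.45 -0.    1.09] PULL 1.04 open 3.3
d [-23.4 -29.   46.1] r [-0.16  0.08  0.01] n 59.0 0.2
d [-23.3 -91.8 149.3] r [-0.16  0.08  0.01] n 177.0 0.2
d [ -23.2 -104.8  170.6] r [-0.16  0.08  0.01] n 202.0 0.2
```

View pics/top4.png

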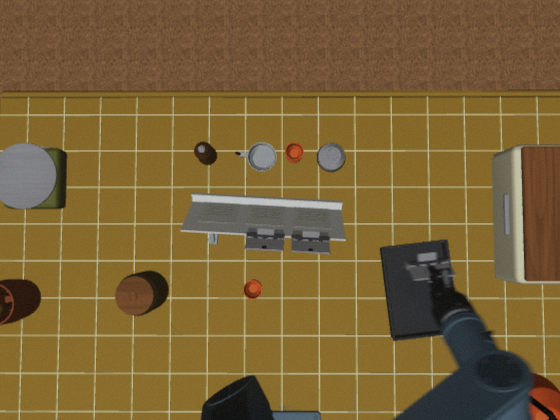

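>>> apply_moves([
  {"dx": -12, "dy": -15, "dz": 23, "rx": 0, "ry": 0, "rz": 0, "jaw": 0},
  {"dx": -23, "dy": -29, "dz": 46, "rx": 0, "ry": 0, "rz": 0, "jaw": 0},
  {"dx": -23, "dy": -50, "dz": 80, "rx": 0, "ry": 0, "rz": 0, "jaw": 0},
  {"dx": -23, "dy": -71, "dz": 115, "rx": 0, "ry": 0, "rz": 0, "jaw": 0},
  {"dx": -23, "dy": -86, "dz": 140, "rx": 0, "ry": 0, "rz": 0, "jaw": 0},
  {"dx": -23, "dy": -94, "dz": 153, "rx": 0, "ry": 0, "rz": 0, "jaw": 0},
  {"dx": -23, "dy": -99, "dz": 161, "rx": 0, "ry": 0, "rz": 0, "jaw": 0},
  {"dx": -23, "dy": -102, "dz": 166, "rx": 0, "ry": 0, "rz": 0, "jaw": 0},
  {"dx": -23, "dy": -102, "dz": 166, "rx": 0, "ry": 0, "rz": 0, "jaw": 0},
])

```text
time: 10.55
tool_pos: [495.9, -348.8, 60.4]
orientation: [2.594, 0.001, 1.692]
wrist_force: [-0.6, 0.0, -1.4]
opening: 0.04
```

```bash
python3 - <<'E'
from h import *
st()
a,_=shot('top','top5');b,_=shot('side','side5')
cv2.imwrite('pics/c8.png',np.hstack([cv2.resize(a[230:350,370:490,::-1],(400,400),interpolation=2),cv2.resize(b[300:420,280:440,::-1],(400,300),interpolation=2).copy() if 0 else cv2.resize(b[270:420,270:420,::-1],(400,400),interpolation=2)]))
E
```

```text
t 10.55 pos [ 495.87 -348.82   60.4 ] F tool [ 0.12 -1.25  0.83] PULL 0.82 open 3.4
```

View pics/c8.png

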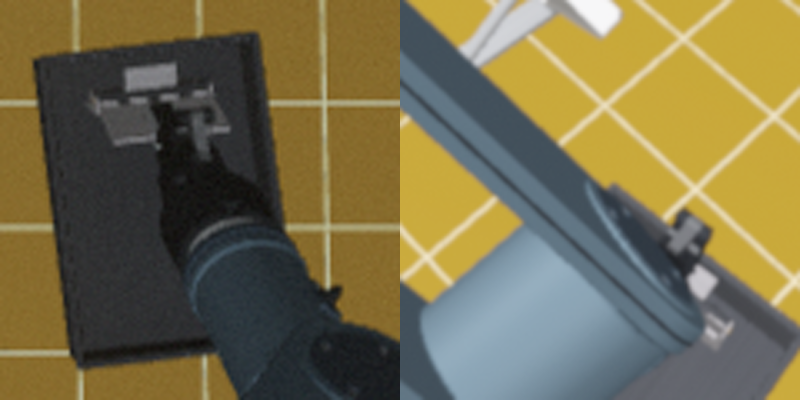

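>>> apply_moves([
  {"dx": 0, "dy": -1.6, "dz": 2.6, "rx": 0, "ry": 0, "rz": 0, "jaw": 0},
  {"dx": 0, "dy": -2.6, "dz": 4.3, "rx": 0, "ry": 0, "rz": 0, "jaw": 0},
  {"dx": 0, "dy": -2.6, "dz": 4.3, "rx": 0, "ry": 0, "rz": 0, "jaw": 0},
])

```text
time: 11.02
tool_pos: [495.6, -348.5, 54.8]
orientation: [2.594, 0.0, 1.692]
wrist_force: [-0.5, 0.1, -1.9]
opening: 0.039
```

```bash
python3 -c "
from h import *
st()"
```

```text
t 11.03 pos [ 495.62 -348.47   54.83] F tool [ 0.18 -1.39  1.34] PULL 1.33 open 3.3
```

>>> apply_moves([
  {"dx": 0, "dy": -1, "dz": 1.7, "rx": 0, "ry": 0, "rz": 0, "jaw": 0},
  {"dx": 0, "dy": -2, "dz": 3.4, "rx": 0, "ry": 0, "rz": 0, "jaw": 0},
  {"dx": 0, "dy": -2, "dz": 3.4, "rx": 0, "ry": 0, "rz": 0, "jaw": 0},
])

```text
time: 11.4
tool_pos: [496.7, -348.7, 52.2]
orientation: [2.592, 0.001, 1.692]
wrist_force: [0.9, 1.7, 5.8]
opening: 0.038
```

```bash
python3 -c "
from h import *
st()"
```

```text
t 11.4 pos [ 496.66 -348.71   52.2 ] F tool [ 1.57  3.99 -4.41] PULL -4.55 open 3.3
```

>>> apply_moves([
  {"dx": 0, "dy": 0, "dz": 0, "rx": 0, "ry": 0, "rz": 0, "jaw": 6},
  {"dx": 0, "dy": 0, "dz": 0, "rx": 0, "ry": 0, "rz": 0, "jaw": 12},
  {"dx": 0, "dy": 0, "dz": 0, "rx": 0, "ry": 0, "rz": 0, "jaw": 20},
  {"dx": 0, "dy": 0, "dz": 0, "rx": 0, "ry": 0, "rz": 0, "jaw": 24},
  {"dx": 0, "dy": 0, "dz": -8, "rx": 0, "ry": 0, "rz": 0, "jaw": 24},
  {"dx": 0, "dy": 0, "dz": -18, "rx": 0, "ry": 0, "rz": 0, "jaw": 24},
  {"dx": 0, "dy": 0, "dz": -30, "rx": 0, "ry": 0, "rz": 0, "jaw": 24},
  {"dx": 0, "dy": 0, "dz": -45, "rx": 0, "ry": 0, "rz": 0, "jaw": 24},
  {"dx": 0, "dy": 0, "dz": -70, "rx": 0, "ry": 0, "rz": 0, "jaw": 24},
  {"dx": 0, "dy": 0, "dz": -110, "rx": 0, "ry": 0, "rz": 0, "jaw": 24},
  {"dx": 0, "dy": 0, "dz": -160, "rx": 0, "ry": 0, "rz": 0, "jaw": 24},
])

```text
time: 12.78
tool_pos: [411.8, -358.1, 188.8]
orientation: [2.595, -0.001, 1.692]
wrist_force: [0.7, 0.1, 1.1]
opening: 0.287
```

```bash
python3 - <<'E'
from h import *
st()
a,_=shot('top','top6');b,_=shot('side','side6')
cv2.imwrite('pics/c9.png',np.hstack([cv2.resize(a[230:350,370:490,::-1],(400,400),interpolation=2),cv2.resize(b[270:420,270:420,::-1],(400,400),interpolation=2)]))
rel(clip(-65.2)+110*zc,RT)
rel(clip(-65.2)+60*zc+[0,0,80],RT)
E
```

```text
t 12.78 pos [ 411.82 -358.07  188.8 ] F tool [-0.01  1.15 -0.58] PULL -0.58 open 24.5
d [286.1 135.3  19.9] r [-0.03 -4.71  8.71] n 317.0 9.9
d [281.3 176.8   1.5] r [-0.03 -4.71  8.71] n 332.0 9.9
```

View pics/c9.png

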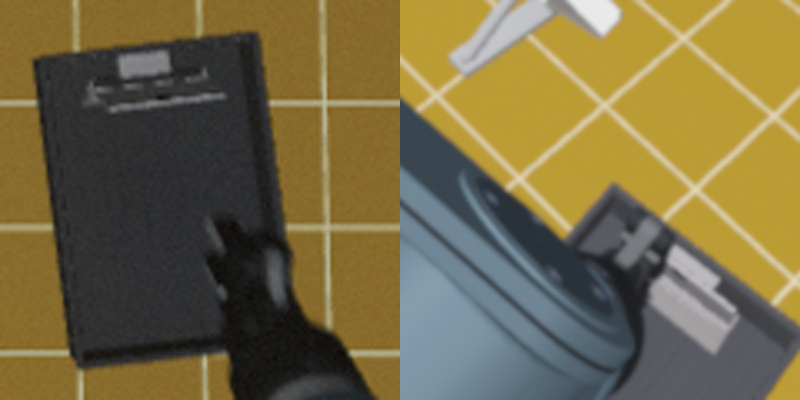

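>>> apply_moves([
  {"dx": 20, "dy": 15, "dz": -35, "rx": 0, "ry": 0, "rz": 0, "jaw": 24},
  {"dx": 65, "dy": 35, "dz": -40, "rx": 0, "ry": -1, "rz": 2, "jaw": 24},
  {"dx": 115, "dy": 60, "dz": -35, "rx": 0, "ry": -2, "rz": 4, "jaw": 24},
  {"dx": 165, "dy": 85, "dz": -25, "rx": 0, "ry": -3, "rz": 6, "jaw": 24},
  {"dx": 215, "dy": 105, "dz": -15, "rx": 0, "ry": -4, "rz": 7.5, "jaw": 24},
  {"dx": 260, "dy": 122, "dz": 0, "rx": 0, "ry": -4.7, "rz": 8.7, "jaw": 24},
  {"dx": 286, "dy": 135, "dz": 20, "rx": 0, "ry": -4.7, "rz": 8.7, "jaw": 24},
  {"dx": 286, "dy": 135, "dz": 25, "rx": 0, "ry": -4.7, "rz": 8.7, "jaw": 24},
  {"dx": 286, "dy": 135, "dz": 25, "rx": 0, "ry": -4.7, "rz": 8.7, "jaw": 24},
])

```text
time: 14.0
tool_pos: [505.4, -59.0, 236.0]
orientation: [2.596, -0.009, 1.52]
wrist_force: [-0.2, 0.0, -0.3]
opening: 0.278
```

```bash
python3 - <<'E'
from h import *
st(-65.2)
rel(clip(-65.2)+27.5*zc+.6*xc,RT)
E
```

```text
t 14.0 pos [505.45 -59.02 235.98] F tool [ 0.02 -0.28  0.12] PULL 0.12 open 23.8
clip-frame xyz -2.2 3.2 102.18
d [-3.9  3.1 74.6] r [-0.25 -0.53 -0.1 ] n 75.0 0.6
```

>>> apply_moves([
  {"dx": -3, "dy": 3, "dz": 6, "rx": -0.25, "ry": -0.5, "rz": 0, "jaw": 24},
  {"dx": -3, "dy": 3, "dz": 15, "rx": -0.25, "ry": -0.5, "rz": 0, "jaw": 24},
  {"dx": -3, "dy": 3, "dz": 25, "rx": -0.25, "ry": -0.5, "rz": 0, "jaw": 24},
  {"dx": -3, "dy": 3, "dz": 33, "rx": -0.25, "ry": -0.5, "rz": 0, "jaw": 24},
  {"dx": -3, "dy": 3, "dz": 38, "rx": -0.25, "ry": -0.5, "rz": 0, "jaw": 24},
])

```text
time: 14.62
tool_pos: [528.1, -63.0, 204.7]
orientation: [2.591, -0.002, 1.515]
wrist_force: [-0.8, -0.3, 0.1]
opening: 0.282
```

```bash
python3 - <<'E'
from h import *
st(-65.2)
rel(clip(-65.2)+27.5*zc+.6*xc,RT)
a,_=shot('top','top7');b,_=shot('side','side7')
cv2.imwrite('pics/c10.png',np.hstack([cv2.resize(a[210:270,280:340,::-1],(400,400),interpolation=2),cv2.resize(b[190:290,240:340,::-1],(400,400),interpolation=2)]))
E
```

```text
t 14.62 pos [528.05 -63.02 204.66] F tool [-0.33 -0.6  -0.45] PULL -0.45 open 24.1
clip-frame xyz 0.9 0.4 63.57
d [-0.4 -0.3 36.1] r [ 0.01 -0.02 -0.15] n 36.0 0.2
```

View pics/c10.png

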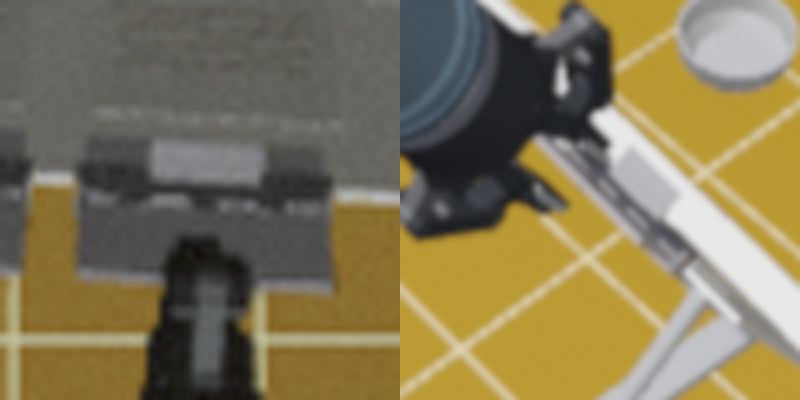

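Fingers straddle the right clip's tab. Going down and closing.

>>> apply_moves([
  {"dx": 0, "dy": -0.3, "dz": 10, "rx": 0, "ry": 0, "rz": 0, "jaw": 24},
  {"dx": 0, "dy": -0.3, "dz": 20, "rx": 0, "ry": 0, "rz": 0, "jaw": 24},
  {"dx": 0, "dy": -0.3, "dz": 29, "rx": 0, "ry": 0, "rz": 0, "jaw": 24},
  {"dx": 0, "dy": -0.3, "dz": 35.5, "rx": 0, "ry": 0, "rz": 0, "jaw": 20},
  {"dx": 0, "dy": -0.3, "dz": 36, "rx": 0, "ry": 0, "rz": 0, "jaw": 14},
  {"dx": 0, "dy": -0.3, "dz": 36, "rx": 0, "ry": 0, "rz": 0, "jaw": 9},
  {"dx": 0, "dy": -0.3, "dz": 36, "rx": 0, "ry": 0, "rz": 0, "jaw": 6.5},
  {"dx": 0, "dy": -0.3, "dz": 36, "rx": 0, "ry": 0, "rz": 0, "jaw": 6.5},
])

```text
time: 15.72
tool_pos: [546.6, -64.1, 175.0]
orientation: [2.59, -0.001, 1.515]
wrist_force: [0.0, -0.6, -0.3]
opening: 0.076
```

```bash
python3 -c "
from h import *
st(-65.2)"
```

```text
t 15.72 pos [546.6  -64.06 175.03] F tool [-0.64 -0.11  0.25] PULL 0.25 open 6.5
clip-frame xyz 1.2 0.4 28.6
```

>>> apply_moves([
  {"dx": 0, "dy": -0.5, "dz": 0, "rx": 0, "ry": 0, "rz": 0, "jaw": 6},
  {"dx": 0, "dy": -0.5, "dz": 0, "rx": 0, "ry": 0, "rz": 0, "jaw": 4},
  {"dx": 0, "dy": -0.5, "dz": 0, "rx": 0, "ry": 0, "rz": 0, "jaw": 0},
  {"dx": 0, "dy": -0.5, "dz": 0, "rx": 0, "ry": 0, "rz": 0, "jaw": 0},
  {"dx": 0, "dy": -0.5, "dz": 0, "rx": 0, "ry": 0, "rz": 0, "jaw": 0},
])

```text
time: 16.35
tool_pos: [546.2, -64.0, 174.7]
orientation: [2.59, -0.001, 1.515]
wrist_force: [-4.6, 0.5, 5.0]
opening: 0.035
```

```bash
python3 -c "
from h import *
st(-65.2)"
```

```text
t 16.35 pos [546.24 -64.03 174.74] F tool [ 0.22 -1.33 -6.68] PULL -6.68 open 3.0
clip-frame xyz 0.8 0.4 28.54
```

>>> apply_moves([
  {"dx": 0, "dy": 0, "dz": -0.4, "rx": 0, "ry": 0, "rz": 0, "jaw": 0},
  {"dx": 0, "dy": 0, "dz": -0.4, "rx": 0, "ry": 0, "rz": 0, "jaw": 0},
])

```text
time: 16.6
tool_pos: [546.1, -64.1, 174.8]
orientation: [2.59, -0.001, 1.515]
wrist_force: [1.1, 0.9, 0.6]
opening: 0.036
```

```bash
python3 -c "
from h import *
st(-65.2)"
```

```text
t 16.6 pos [546.13 -64.06 174.76] F tool [0.97 1.19 0.08] PULL 0.07 open 3.1
clip-frame xyz 0.7 0.4 28.61
```

>>> apply_moves([
  {"dx": 0, "dy": 0, "dz": -0.2, "rx": 0, "ry": 0, "rz": 0, "jaw": 0},
  {"dx": 0, "dy": 0, "dz": -0.2, "rx": 0, "ry": 0, "rz": 0, "jaw": 0},
])

```text
time: 16.85
tool_pos: [545.9, -64.0, 174.6]
orientation: [2.591, -0.001, 1.515]
wrist_force: [5.1, 0.2, -5.0]
opening: 0.035
```

```bash
python3 -c "
from h import *
st(-65.2)"
```

```text
t 16.85 pos [545.88 -63.99 174.65] F tool [0.5  1.75 6.89] PULL 6.89 open 3.0
clip-frame xyz 0.4 0.4 28.65
```

>>> apply_moves([
  {"dx": 0, "dy": 0, "dz": 0.03, "rx": 0, "ry": 0, "rz": 0, "jaw": 0},
  {"dx": 0, "dy": 0, "dz": 0.03, "rx": 0, "ry": 0, "rz": 0, "jaw": 0},
])

```text
time: 17.1
tool_pos: [545.8, -64.0, 174.6]
orientation: [2.591, -0.001, 1.515]
wrist_force: [5.4, -0.5, -5.3]
opening: 0.032
```

```bash
python3 -c "
from h import *
st(-65.2)"
```

```text
t 17.1 pos [545.84 -64.05 174.63] F tool [-0.15  1.87  7.39] PULL 7.39 open 2.7
clip-frame xyz 0.4 0.4 28.65
```

Holding at about 7 N without moving, so this one is sound. I'll slacken and release.

>>> apply_moves([
  {"dx": 0, "dy": 0, "dz": 0.25, "rx": 0, "ry": 0, "rz": 0, "jaw": 0},
  {"dx": 0, "dy": 0, "dz": 0.25, "rx": 0, "ry": 0, "rz": 0, "jaw": 0},
])

```text
time: 17.35
tool_pos: [546.0, -64.0, 174.7]
orientation: [2.591, -0.001, 1.515]
wrist_force: [4.4, -0.7, -3.4]
opening: 0.033
```

```bash
python3 -c "
from h import *
st(-65.2)"
```

```text
t 17.35 pos [545.96 -64.01 174.69] F tool [-0.41  1.99  5.21] PULL 5.21 open 2.8
clip-frame xyz 0.5 0.4 28.64
```

>>> apply_moves([
  {"dx": 0, "dy": 0, "dz": 0.4, "rx": 0, "ry": 0, "rz": 0, "jaw": 0},
  {"dx": 0, "dy": 0, "dz": 0.4, "rx": 0, "ry": 0, "rz": 0, "jaw": 0},
  {"dx": 0, "dy": 0, "dz": 0.4, "rx": 0, "ry": 0, "rz": 0, "jaw": 5},
  {"dx": 0, "dy": 0, "dz": 0.4, "rx": 0, "ry": 0, "rz": 0, "jaw": 9},
  {"dx": 0, "dy": 0, "dz": 0.4, "rx": 0, "ry": 0, "rz": 0, "jaw": 15},
  {"dx": 0, "dy": 0, "dz": 0.4, "rx": 0, "ry": 0, "rz": 0, "jaw": 22},
])

```text
time: 18.1
tool_pos: [546.2, -64.0, 174.3]
orientation: [2.591, -0.001, 1.515]
wrist_force: [0.8, -0.6, 0.4]
opening: 0.262
```

```bash
python3 -c "
from h import *
st(-65.2)
rel(clip(-65.2)+100*zc+.6*xc,RT)
rel(clip(41.8)+100*zc+.3*xc,RT)"
```

```text
t 18.1 pos [546.17 -63.95 174.31] F tool [-0.57  0.88  0.07] PULL 0.07 open 22.4
clip-frame xyz 0.5 0.5 28.21
d [ -0.5   0.2 -71.8] r [ 0.06 -0.   -0.13] n 72.0 0.1
d [106.7  -0.4 -71.8] r [ 0.06 -0.   -0.13] n 129.0 0.1
```

>>> apply_moves([
  {"dx": 0, "dy": 0, "dz": -8, "rx": 0, "ry": 0, "rz": 0, "jaw": 22},
  {"dx": 0, "dy": 0, "dz": -20, "rx": 0, "ry": 0, "rz": 0, "jaw": 24},
  {"dx": 0, "dy": 0, "dz": -45, "rx": 0, "ry": 0, "rz": 0, "jaw": 24},
  {"dx": 0, "dy": 0, "dz": -72, "rx": 0, "ry": 0, "rz": 0, "jaw": 24},
  {"dx": 40, "dy": 0, "dz": -72, "rx": 0, "ry": 0, "rz": -0.1, "jaw": 24},
  {"dx": 80, "dy": 0, "dz": -72, "rx": 0, "ry": 0, "rz": -0.1, "jaw": 24},
  {"dx": 107, "dy": 0, "dz": -70, "rx": 0, "ry": 0, "rz": -0.1, "jaw": 24},
  {"dx": 107, "dy": 0, "dz": -60, "rx": 0, "ry": 0, "rz": -0.1, "jaw": 24},
  {"dx": 107, "dy": 0, "dz": -45, "rx": 0, "ry": 0, "rz": -0.1, "jaw": 24},
  {"dx": 107, "dy": 0, "dz": -38, "rx": 0, "ry": 0, "rz": -0.1, "jaw": 24},
  {"dx": 107, "dy": 0, "dz": -36, "rx": 0, "ry": 0, "rz": -0.1, "jaw": 24},
])

```text
time: 19.48
tool_pos: [533.3, 43.0, 204.7]
orientation: [2.591, -0.0, 1.515]
wrist_force: [0.1, -0.1, 0.5]
opening: 0.282
```

```bash
python3 - <<'E'
from h import *
st(41.8)
rel(clip(41.8)+27.5*zc+.6*xc,RT)
a,_=shot('top','top8');b,_=shot('side','side8')
cv2.imwrite('pics/c11.png',np.hstack([cv2.resize(a[210:270,235:335,::-1],(400,240),interpolation=2),cv2.resize(b[150:270,190:390,::-1],(400,240),interpolation=2)]))
E
```

```text
t 19.48 pos [533.31  43.02 204.71] F tool [-0.08  0.39 -0.35] PULL -0.35 open 24.1
clip-frame xyz 0.5 -0.6 63.85
d [ 0.6  0.1 36.4] r [ 0.01  0.04 -0.09] n 36.0 0.1
```

View pics/c11.png

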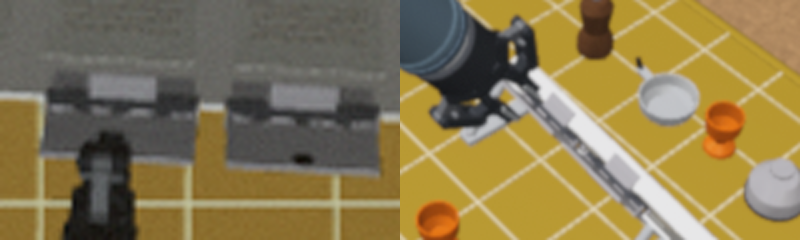

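>>> apply_moves([
  {"dx": 0, "dy": 0, "dz": 10, "rx": 0, "ry": 0, "rz": 0, "jaw": 24},
  {"dx": 0, "dy": 0, "dz": 20, "rx": 0, "ry": 0, "rz": 0, "jaw": 24},
  {"dx": 0, "dy": 0, "dz": 29, "rx": 0, "ry": 0, "rz": 0, "jaw": 24},
  {"dx": 0, "dy": 0, "dz": 35.5, "rx": 0, "ry": 0, "rz": 0, "jaw": 20},
  {"dx": 0, "dy": 0, "dz": 36, "rx": 0, "ry": 0, "rz": 0, "jaw": 14},
  {"dx": 0, "dy": 0, "dz": 36, "rx": 0, "ry": 0, "rz": 0, "jaw": 9},
  {"dx": 0, "dy": 0, "dz": 36, "rx": 0, "ry": 0, "rz": 0, "jaw": 6.5},
  {"dx": 0, "dy": 0, "dz": 36, "rx": 0, "ry": 0, "rz": 0, "jaw": 6.5},
])

```text
time: 20.58
tool_pos: [552.2, 42.9, 174.9]
orientation: [2.59, -0.0, 1.516]
wrist_force: [-0.0, -0.4, -0.0]
opening: 0.077
```

```bash
python3 -c "
from h import *
st(41.8)"
```

```text
t 20.57 pos [552.23  42.86 174.86] F tool [-0.45 -0.01  0.04] PULL 0.04 open 6.6
clip-frame xyz 1.0 0.3 28.52
```

>>> apply_moves([
  {"dx": 0, "dy": -0.4, "dz": 0, "rx": 0, "ry": 0, "rz": 0, "jaw": 6},
  {"dx": 0, "dy": -0.4, "dz": 0, "rx": 0, "ry": 0, "rz": 0, "jaw": 4},
  {"dx": 0, "dy": -0.4, "dz": 0, "rx": 0, "ry": 0, "rz": 0, "jaw": 0},
  {"dx": 0, "dy": -0.4, "dz": 0, "rx": 0, "ry": 0, "rz": 0, "jaw": 0},
  {"dx": 0, "dy": -0.4, "dz": 0, "rx": 0, "ry": 0, "rz": 0, "jaw": 0},
])

```text
time: 21.2
tool_pos: [552.0, 42.9, 174.6]
orientation: [2.59, -0.0, 1.516]
wrist_force: [-2.5, 0.3, 5.0]
opening: 0.035
```

```bash
python3 -c "
from h import *
st(41.8)"
```

```text
t 21.2 pos [551.98  42.87 174.62] F tool [ 0.13  0.5  -5.61] PULL -5.61 open 3.0
clip-frame xyz 0.7 0.3 28.45
```

>>> apply_moves([
  {"dx": 0, "dy": 0, "dz": -0.35, "rx": 0, "ry": 0, "rz": 0, "jaw": 0},
  {"dx": 0, "dy": 0, "dz": -0.35, "rx": 0, "ry": 0, "rz": 0, "jaw": 0},
  {"dx": 0, "dy": 0, "dz": -0.35, "rx": 0, "ry": 0, "rz": 0, "jaw": 0},
])

```text
time: 21.58
tool_pos: [551.8, 42.8, 174.6]
orientation: [2.59, -0.0, 1.516]
wrist_force: [0.9, -0.7, -0.0]
opening: 0.038
```

```bash
python3 -c "
from h import *
st(41.8)"
```

```text
t 21.57 pos [551.8   42.83 174.58] F tool [-0.68  0.74  0.5 ] PULL 0.5 open 3.3
clip-frame xyz 0.5 0.3 28.51
```

>>> apply_moves([
  {"dx": 0, "dy": 0, "dz": -0.15, "rx": 0, "ry": 0, "rz": 0, "jaw": 0},
  {"dx": 0, "dy": 0, "dz": -0.15, "rx": 0, "ry": 0, "rz": 0, "jaw": 0},
  {"dx": 0, "dy": 0, "dz": -0.15, "rx": 0, "ry": 0, "rz": 0, "jaw": 0},
])

```text
time: 21.95
tool_pos: [551.3, 42.9, 174.4]
orientation: [2.591, -0.0, 1.516]
wrist_force: [2.3, -0.9, -2.8]
opening: 0.036
```

```bash
python3 -c "
from h import *
st(41.8)"
```

```text
t 21.95 pos [551.33  42.89 174.36] F tool [-0.8   0.57  3.59] PULL 3.59 open 3.1
clip-frame xyz 0.0 0.3 28.57
```

>>> apply_moves([
  {"dx": 0, "dy": 0, "dz": -0.12, "rx": 0, "ry": 0, "rz": 0, "jaw": 0},
  {"dx": 0, "dy": 0, "dz": -0.12, "rx": 0, "ry": 0, "rz": 0, "jaw": 0},
  {"dx": 0, "dy": 0, "dz": -0.12, "rx": 0, "ry": 0, "rz": 0, "jaw": 0},
])

```text
time: 22.32
tool_pos: [551.3, 42.9, 174.6]
orientation: [2.591, -0.0, 1.516]
wrist_force: [2.3, 0.4, -3.3]
opening: 0.035
```

```bash
python3 -c "
from h import *
st(41.8)"
```

```text
t 22.32 pos [551.33  42.87 174.62] F tool [0.53 0.22 4.06] PULL 4.06 open 3.0
clip-frame xyz 0.1 0.3 28.79
```

Moving 0.2 mm at a constant ~4 N, so it may be slipping. I'll pull a little more.

>>> apply_moves([
  {"dx": 0, "dy": 0, "dz": -0.15, "rx": 0, "ry": 0, "rz": 0, "jaw": 0},
  {"dx": 0, "dy": 0, "dz": -0.3, "rx": 0, "ry": 0, "rz": 0, "jaw": 0},
])

```text
time: 22.58
tool_pos: [551.3, 42.9, 175.1]
orientation: [2.591, -0.0, 1.516]
wrist_force: [2.1, -0.8, -3.8]
opening: 0.038
```

```bash
python3 -c "
from h import *
st(41.8)"
```

```text
t 22.57 pos [551.3   42.92 175.05] F tool [-0.71 -0.17  4.4 ] PULL 4.4 open 3.2
clip-frame xyz 0.3 0.3 29.18
```

>>> apply_moves([
  {"dx": 0, "dy": 0, "dz": -0.3, "rx": 0, "ry": 0, "rz": 0, "jaw": 0},
  {"dx": 0, "dy": 0, "dz": -0.6, "rx": 0, "ry": 0, "rz": 0, "jaw": 0},
  {"dx": 0, "dy": 0, "dz": -0.6, "rx": 0, "ry": 0, "rz": 0, "jaw": 0},
])

```text
time: 22.95
tool_pos: [551.0, 42.9, 175.7]
orientation: [2.59, -0.0, 1.516]
wrist_force: [1.6, 0.6, -3.0]
opening: 0.035
```

```bash
python3 -c "
from h import *
st(41.8)"
```

```text
t 22.95 pos [551.03  42.92 175.66] F tool [ 0.72 -0.24  3.35] PULL 3.35 open 3.0
clip-frame xyz 0.4 0.3 29.84
```

Slack: the pull stays at about 4 N through 1.3 mm of travel. I'll draw it off.

>>> apply_moves([
  {"dx": 0, "dy": 0, "dz": -1.5, "rx": 0, "ry": 0, "rz": 0, "jaw": 0},
  {"dx": 0, "dy": 0, "dz": -3, "rx": 0, "ry": 0, "rz": 0, "jaw": 0},
  {"dx": 0, "dy": 0, "dz": -5, "rx": 0, "ry": 0, "rz": 0, "jaw": 0},
  {"dx": 0, "dy": 0, "dz": -8, "rx": 0, "ry": 0, "rz": 0, "jaw": 0},
  {"dx": 0, "dy": 0, "dz": -11, "rx": 0, "ry": 0, "rz": 0, "jaw": 0},
  {"dx": 0, "dy": 0, "dz": -14, "rx": 0, "ry": 0, "rz": 0, "jaw": 0},
  {"dx": 0, "dy": 0, "dz": -18, "rx": 0, "ry": 0, "rz": 0, "jaw": 0},
  {"dx": 0, "dy": 0, "dz": -22, "rx": 0, "ry": 0, "rz": 0, "jaw": 0},
  {"dx": 0, "dy": 0, "dz": -27, "rx": 0, "ry": 0, "rz": 0, "jaw": 0},
  {"dx": 0, "dy": 0, "dz": -34, "rx": 0, "ry": 0, "rz": 0, "jaw": 0},
  {"dx": 0, "dy": 0, "dz": -44, "rx": 0, "ry": 0, "rz": 0, "jaw": 0},
  {"dx": 0, "dy": 0, "dz": -54, "rx": 0, "ry": 0, "rz": 0, "jaw": 0},
])

```text
time: 24.45
tool_pos: [522.5, 44.5, 222.3]
orientation: [2.59, -0.0, 1.516]
wrist_force: [0.3, 0.7, -1.5]
opening: 0.035
```

```bash
python3 - <<'E'
from h import *
a,_=shot('top','top9'); st(41.8)
X,Y,Z,RT2=frame(TY,.55)
P=tinp(-5,0,11)+50.5*Z; o=get_obs()
rel(o['tool_pos']+[-20,0,75],None,o)
P2=P.copy();P2[2]=240; rel(P2,RT2,o); rel(P,RT2,o); print(P)
E
```

```text
t 24.5 pos [522.61  44.51 223.57] F tool [ 0.64 -0.14  0.28] PULL 0.28 open 3.4
clip-frame xyz 1.2 0.4 85.56
d [ -1.1  22.4 -74.3] r [0. 0. 0.] n 78.0 0.0
d [-414.6  -80.7  -69.1] r [ 0.18  5.26 -8.55] n 428.0 10.0
d [-414.6 -178.4   89.1] r [ 0.18  5.26 -8.55] n 460.0 10.0
[ 395.33384692 -363.78961719   54.05248836]
```

View pics/top9.png

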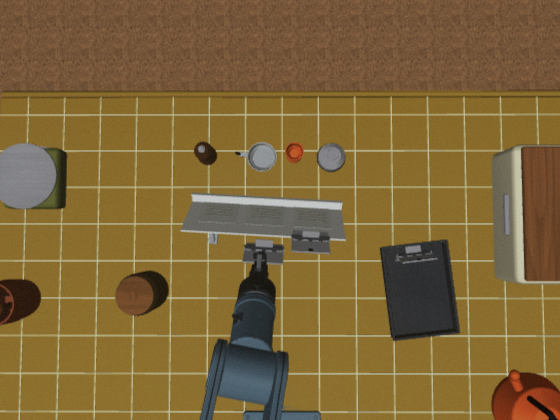

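>>> apply_moves([
  {"dx": 0, "dy": 11, "dz": -37, "rx": 0, "ry": 0, "rz": 0, "jaw": 0},
  {"dx": -15, "dy": 21, "dz": -72, "rx": 0, "ry": 0, "rz": 0, "jaw": 0},
  {"dx": -60, "dy": 18, "dz": -85, "rx": 0, "ry": 0, "rz": 0, "jaw": 0},
  {"dx": -105, "dy": 10, "dz": -90, "rx": 0, "ry": 0, "rz": 0, "jaw": 0},
  {"dx": -155, "dy": -5, "dz": -95, "rx": 0, "ry": 0.5, "rz": -1, "jaw": 0},
  {"dx": -205, "dy": -20, "dz": -95, "rx": 0, "ry": 1.5, "rz": -2.5, "jaw": 0},
  {"dx": -255, "dy": -35, "dz": -90, "rx": 0, "ry": 2.5, "rz": -4, "jaw": 0},
  {"dx": -305, "dy": -50, "dz": -85, "rx": 0, "ry": 3.5, "rz": -5.5, "jaw": 0},
  {"dx": -355, "dy": -65, "dz": -78, "rx": 0.1, "ry": 4.5, "rz": -7, "jaw": 0},
  {"dx": -400, "dy": -77, "dz": -70, "rx": 0.2, "ry": 5.3, "rz": -8.6, "jaw": 0},
  {"dx": -414.6, "dy": -81, "dz": -69, "rx": 0.2, "ry": 5.3, "rz": -8.6, "jaw": 0},
])

```text
time: 25.88
tool_pos: [394.2, -366.9, 236.9]
orientation: [2.595, -0.001, 1.69]
wrist_force: [-0.8, 0.9, -1.4]
opening: 0.035
```

```bash
python3 - <<'E'
from h import *
st()
X,Y,Z,RT2=frame(TY,.55)
P=tinp(-5,0,11)+50.5*Z; rel(P,RT2)
E
```

```text
t 25.88 pos [ 394.18 -366.86  236.88] F tool [ 1.04 -1.36  0.86] PULL 0.77 open 3.0
d [  2.7 -93.8 157. ] r [-0.18  0.   -0.13] n 183.0 0.2
```

>>> apply_moves([
  {"dx": 3, "dy": -24, "dz": 40, "rx": 0, "ry": 0, "rz": 0, "jaw": 0},
  {"dx": 3, "dy": -48, "dz": 80, "rx": 0, "ry": 0, "rz": 0, "jaw": 0},
  {"dx": 3, "dy": -66, "dz": 110, "rx": 0, "ry": 0, "rz": 0, "jaw": 0},
  {"dx": 3, "dy": -78, "dz": 130, "rx": 0, "ry": 0, "rz": 0, "jaw": 0},
  {"dx": 3, "dy": -86, "dz": 143, "rx": 0, "ry": 0, "rz": 0, "jaw": 0},
  {"dx": 3, "dy": -90, "dz": 151, "rx": 0, "ry": 0, "rz": 0, "jaw": 0},
  {"dx": 3, "dy": -92.5, "dz": 155, "rx": 0, "ry": 0, "rz": 0, "jaw": 0},
  {"dx": 3, "dy": -92.5, "dz": 155, "rx": 0, "ry": 0, "rz": 0, "jaw": 0},
])

```text
time: 26.88
tool_pos: [396.8, -360.6, 57.7]
orientation: [2.594, -0.0, 1.693]
wrist_force: [0.7, 0.4, -1.3]
opening: 0.037
```

```bash
python3 - <<'E'
from h import *
st()
a,_=shot('top','top10')
cv2.imwrite('pics/c12.png',cv2.resize(a[230:350,370:490,::-1],(600,600),interpolation=2))
E
```

```text
t 26.88 pos [ 396.82 -360.58   57.7 ] F tool [ 0.29 -0.04  1.52] PULL 1.48 open 3.1
```

View pics/c12.png

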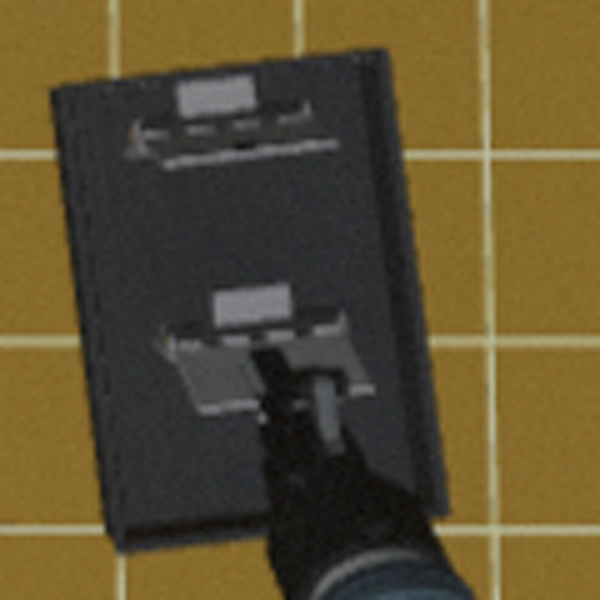

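>>> apply_moves([
  {"dx": 0, "dy": -1.5, "dz": 2.5, "rx": 0, "ry": 0, "rz": 0, "jaw": 0},
  {"dx": 0, "dy": -2.6, "dz": 4.3, "rx": 0, "ry": 0, "rz": 0, "jaw": 0},
  {"dx": 0, "dy": -2.6, "dz": 4.3, "rx": 0, "ry": 0, "rz": 0, "jaw": 0},
])

```text
time: 27.3
tool_pos: [397.1, -360.8, 52.9]
orientation: [2.593, -0.0, 1.692]
wrist_force: [0.1, -0.1, 3.4]
opening: 0.037
```

Touching the floor lightly. Release and retreat.

>>> apply_moves([
  {"dx": 0, "dy": 0, "dz": 0, "rx": 0, "ry": 0, "rz": 0, "jaw": 6},
  {"dx": 0, "dy": 0, "dz": 0, "rx": 0, "ry": 0, "rz": 0, "jaw": 12},
  {"dx": 0, "dy": 0, "dz": 0, "rx": 0, "ry": 0, "rz": 0, "jaw": 20},
  {"dx": 0, "dy": 0, "dz": 0, "rx": 0, "ry": 0, "rz": 0, "jaw": 24},
  {"dx": 0, "dy": 0, "dz": -8, "rx": 0, "ry": 0, "rz": 0, "jaw": 24},
  {"dx": 0, "dy": 0, "dz": -18, "rx": 0, "ry": 0, "rz": 0, "jaw": 24},
  {"dx": 0, "dy": 0, "dz": -30, "rx": 0, "ry": 0, "rz": 0, "jaw": 24},
  {"dx": 0, "dy": 0, "dz": -45, "rx": 0, "ry": 0, "rz": 0, "jaw": 24},
  {"dx": 0, "dy": 0, "dz": -70, "rx": 0, "ry": 0, "rz": 0, "jaw": 24},
  {"dx": 0, "dy": 0, "dz": -100, "rx": 0, "ry": 0, "rz": 0, "jaw": 24},
  {"dx": 0, "dy": 40, "dz": -150, "rx": 0, "ry": 0, "rz": 0, "jaw": 24},
  {"dx": 0, "dy": 40, "dz": -150, "rx": 0, "ry": 0, "rz": 0, "jaw": 24},
])

```text
time: 28.8
tool_pos: [353.3, -368.8, 206.3]
orientation: [2.593, 0.009, 1.692]
wrist_force: [-0.2, -0.3, 0.1]
opening: 0.281
```

```bash
python3 - <<'E'
from h import *
st()
a,_=shot('top','top11');b,_=shot('side','side11')
cv2.imwrite('pics/c13.png',np.hstack([cv2.resize(a[230:350,370:490,::-1],(400,400),interpolation=2),cv2.resize(a[180:270,170:350,::-1],(400,200),interpolation=2).repeat(1,0) if 0 else cv2.resize(b[270:420,270:420,::-1],(400,400),interpolation=2)]))
E
```

```text
t 28.8 pos [ 353.25 -368.8   206.3 ] F tool [-0.22 -0.16 -0.23] PULL -0.21 open 24.0
```

View pics/c13.png

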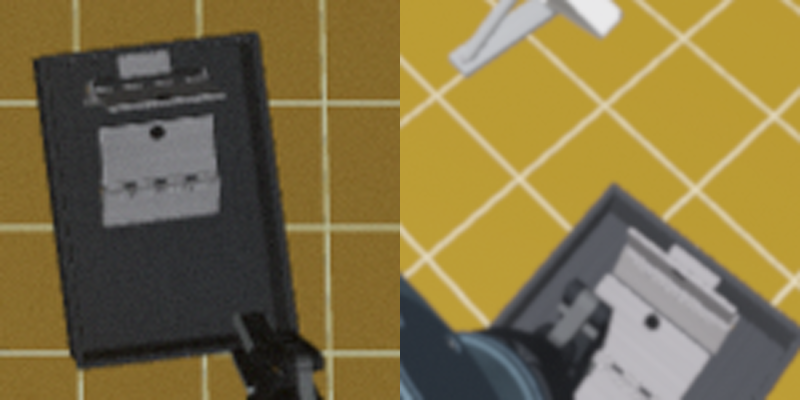

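View pics/top11.png

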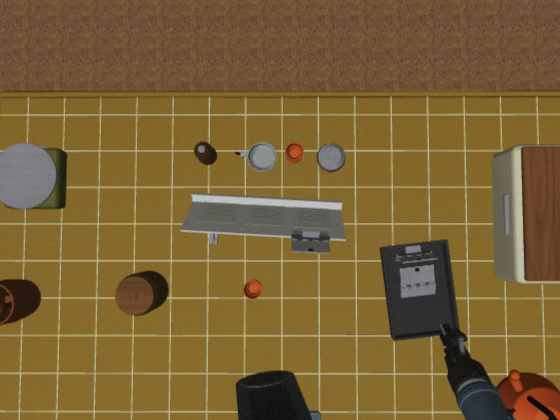

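```bash
python3 - <<'E'
from h import *
a=cv2.imread('pics/top0.png');b=cv2.imread('pics/top11.png')
cv2.imwrite('pics/c14.png',np.vstack([cv2.resize(x[215:260,280:355],(600,290),interpolation=2) for x in(a,b)]))
d=np.load('pics/top11.npy'); g=[]
for v in range(240,272):
    for u in range(385,445):
        if d[v,u]>0: g.append(world('top',np.array([u]),np.array([v]),np.array([d[v,u]]))[0])
g=np.array(g); print(g[g[:,2].argsort()[-5:]].round(0))
df=np.abs(a.astype(int)-b).max(2); 
for n,(u0,v0,u1,v1) in dict(back=(190,140,350,175),cup2=(240,275,266,303),can=(110,270,172,320),tinrim=(378,238,462,246)).items(): print(n,df[v0:v1,u0:u1].max(),(df[v0:v1,u0:u1]>50).sum())
E
```

```text
[[ 512. -390.   88.]
 [ 507. -355.   88.]
 [ 509. -390.   90.]
 [ 499. -309.   91.]
 [ 504. -327.   91.]]
back 13 0
cup2 14 0
can 13 0
tinrim 59 3
```

View pics/c14.png

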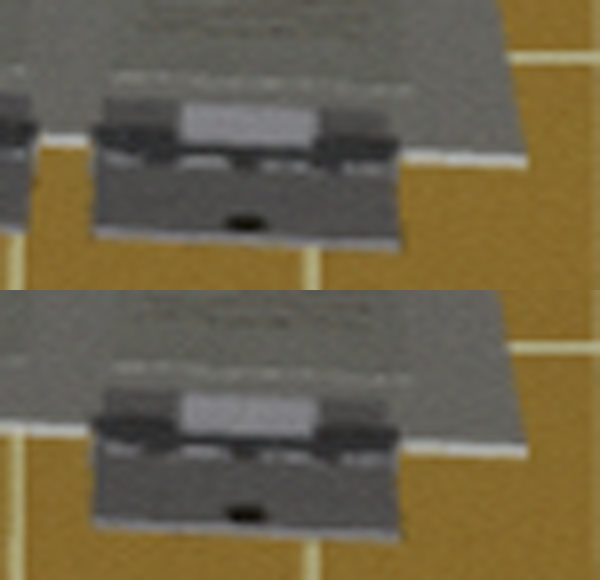

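```bash
python3 -c "
from h import *
print(hand_in()); st()"
```

```text
the job is handed in; nothing more can be done
None
the job is handed in; nothing more can be done
```

I tugged all three clips, found two slack, and put both in the baking tin; the third held and stays on the board. The job was handed in at about 29 s.

| Clip | Tug result | Where it is now |
|---|---|---|
| Left (y about 172 mm) | Slipped at about 4 N, with a peak of 4.8 N | In the tin, standing nearly upright by the far wall, top about 90 mm above the sill |
| Middle (y about 42 mm) | Slipped at about 4 N | In the tin, lying flat |
| Right (y about −65 mm) | Held without moving at up to about 7.4 N, a little over the 6 N asked | Still on the board |

- **Right clip:** in the last top picture it looks the same as at the start, so I take it as fully seated. I did not check its jaw angle.
- **Bystanders:** comparing first and last top pictures, the canister, the near cup and the things beyond the board showed no change.
- **Tin:** it looks flat and in place. Only three pixels differ along its far edge, which I put down to the clip standing beside it.
- **Left clip standing up:** I left it as it was, because it had not moved between the pictures taken about 16 s apart.
- **Robot:** the gripper was clear of everything at the end, with the wrist force near zero.

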